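Hang the mug to dry under the lamp

ROBOT

A 6-joint arm with a two-finger parallel gripper is mounted at the origin on the work surface. World frame = base frame: x ahead of the robot, y to its left, z up, the work surface at z = 0. Lengths are in mm, angles in rad, forces in N, time in s.
With the tool pointing down it reaches from about 350 to 850 mm from the base axis. Payload 8.1 kg.
Tool frame: the origin (TCP) lies midway between the tips of the shut fingers; the grasp point (between the pads) lies 19 mm behind it (arm.pinch_z is the distance from the TCP to the grasp point, in mm); z points along the fingers, y is the direction in which the jaws open and shut (so a half turn about z gives the same grasp; the last joint's range is limited). The gripper opens to 85 mm and grips with 20 to 120 N. Pads are 22 mm wide; open, the fingers measure 114 mm over their backs; the gripper's body (76 mm by 85 mm) begins 54 mm behind the grasp point. The pads swing forward as they close: fully open they stand 13 mm farther back than shut.
Start: joints at [1.155, 0.13, 1.488, -0, 1.523, -0.085], TCP at [194.858, 567.482, 231.292] pointing down, gripper open.
Joint ranges: [-2.96, 2.96], [-0.89, 2.26], [0.02, 2.5], [-1.34, 4.48], [0, 2.73], [-2.66, 2.66]. Speed limits (rad/s): [2.39, 2.39, 2.79, 3.14, 3.14, 3.14].

INTERFACE

Orientations are given as a rotation vector (axis times angle).
In Python, from plant import observe, read_camera, arm, find_in, silhouettes, mark_of gives the robot as it stands.
- The arm moves only by the tool play_rows, never from a script. Its argument "increments" is a list that holds one entry, the list of rows, each a list of 5 numbers: the shift along the world's x, y, z in cm, then the turn about the world's z in rad, then the closure, from 0 (fully open) to 1 (shut). A call has 1 to 20 rows; each row is the pose to reach, as a shift and turn from the pose commanded when the call began; what a row does not reach only later rows make up. A row lasts 1/12 s, in which the tool goes at most 41.7 mm and 7.16 degrees, less where a joint would pass 70% of its speed; a pose out of reach is approached as far as the arm can. A call with a gripper value outside its range is refused whole. The fingers move at their own pace and stop on an object; the grip force is fixed at half the most. Time passes only in rows, so rows that repeat a pose let the fingers close. It gives the time, the measured TCP pose, the force and the opening at its end, in the units of the state.
- observe(): the state, without advancing time (a new reading comes with each control period).
- read_camera(name): name is "side" or "top" or "wrist"; returns a dict with "pixels" (480x640x3 uint8, red, green, blue), "mtx" (3x3 intrinsics, pixels), "origin" and "rotation" of the camera in the world; the wrist camera has in their place "mount" (4x4, takes a point from camera to tool coordinates, whose origin is the TCP and whose axes are the flange's). Camera axes: x right, y down, z forward; pixel columns grow to the right and rows downward; lengths in mm; the calibration is good to about 2 mm. A picture is of the moment at which its call begins: read the wrist's pose just before it. There is no depth.
- arm.finish_job(): hands the job in, once; it reports no verdict.
Trained networks look in the newest picture that a camera, given by its name, has taken for a name from the list of things; names that differ only in an ending like _2 or _b are one class to them, and where a whole thing is asked for, a point or a joint stands for the part that bears it (a point fixed in the world has none). Each returns a list of dicts, best first, with "confidence" (0 to 1); they miss things now and then, are a little off and sometimes report something else, mostly with a low value. They report only what shows in the picture. A call takes as long as a camera call. They do not tell look-alikes from the thing itself.
- find_in(camera, query): "bbox" ([centre column, centre row, width, height] in pixels, round what is visible of it).
- silhouettes(camera, query): "region" (480x640 bool, what is visible of it) and "bbox" ([centre column, centre row, width, height] in pixels, round what is visible of it).
- mark_of(camera, query): "uv" ([column, row] in pixels: a listed point, or the origin of a listed thing).
The state is a dict: "time_s": time; "joints": joint angles; "joint_vel": joint speeds; "tau": joint torques, N m; "ee_pos": TCP position; "eef_rot": TCP orientation; "force": force on the tool from outside, world axes, zero at the start; "torque": the same for the moment, N m; "opening": finger opening in mm.
Only numpy, scipy, OpenCV 4.12 (cv2) and the standard library are available. Lean on these libraries where they do the work, as an engineer would, in place of code of your own. Each camera call takes 0.05 s, during which the arm holds its last target. There are 200 camera calls.

TASK

Hang the mug by its handle on the hook of the drying stand, under the lamp, and let go so that it hangs there still and free. Go gently: do not knock the stand, the lamp or the mug, and leave the tumbler, the jar and the bowl where they are.

Things in the scene. Friction and masses are not known exactly. Their poses are not given: they have to be found in the camera images.
- mug: White ceramic mug with thin blue bands, the only thing with a handle, standing upright. Straight round body 62 mm in diameter, 95 mm high, wall 4 mm, about 0.25 kg. Origin: centre of its underside; z up through the mouth, x towards the handle, which starts on the side away from the robot (within 0.9 rad of world +x). The handle reaches x = 78 mm, its bar is 9 mm thick.
- mug_loop (a point): Centre of the opening of the mug's closed, ear-shaped handle, at (47, 0, 52) mm in the mug's frame, same axes. The opening lies in the mug's x-z plane (look through it along y). Its inner corners (mug x, z in mm): (31, 82) and (31, 27) at the body, (67, 74) at the top of the ear, a pointed nook that settles on the hook, then (60, 59), (60, 38) and (52, 27).
- stand: Fixed drying stand of dark steel. Origin: on the bench under its post; z up, x away from the robot (within 0.3 rad), y to the left. Base plate 12 mm thick, x -50 to 60, y -115 to 55 mm. Round post 16 mm in diameter, 245 mm high, with a 34 x 30 x 30 mm lamp clamp at 225 to 255 mm height. It carries one hook, to the -y side, and a lamp above it.
- hook_root (a point): Axis of the hook bar where it leaves the post, at (0, 0, 210) mm in the stand's frame; same axes. The hook is a round rubber-sleeved bar 12 mm in diameter: from here it runs level along -y to y = -110 mm, then turns up to the hook tip.
- hook_tip (a point): Centre of the hook's free, upturned round end, at (0, -130, 235) mm in the stand's frame; same axes.
- tumbler: Bystander: white ceramic tumbler with blue bands and no handle, 66 mm in diameter, 85 mm high, upright. Origin: centre of its underside.
- jar: Bystander: closed amber glass jar with a dark lid, 64 mm in diameter, 85 mm high. Origin: centre of its underside.
- bowl: Bystander: blue ceramic bowl, 100 mm in diameter, 45 mm high. Origin: centre of its underside.
- lamp_rim (a point): Centre of the lower rim of the stand's lamp shade, at (0, -60, 330) mm in the stand's frame, 120 mm above the hook. Grey cone, 110 mm in diameter at the rim, 102 mm high. Its thin neck runs from the clamp up on the side away from the robot (x 15 to 60 mm) to 455 mm height. A vertical gripper does not fit under it: lean the tool, its body towards the robot.
Mind the look-alikes: they are no part of the job. What is shaped like the mug but green or yellow is not meant.

How it is judged:
By the outcome, as a careful person would: the job done as asked, in the order asked, and still so for the second after the job is handed in, with the robot touching nothing.
It also fails if it takes over 51 s, if anything falls off the work surface, if the arm or the gripper's body presses on something with over 40 N, if the wrist force passes 120 N, or if a joint passes its speed limit or range.

## Working session

There is one attempt and no reset: what is moved stays moved. The work goes in short steps, Python scripts to look and compute and a tool call to move; the robot and the scene stay as the last step left them, time stands still between calls to the robot, and variables do not carry over. Pictures are saved under pics/ and viewed, about 8 in all and at most 12, crops included, and the job is handed in when it is done.

Besides the shell and the picture viewer there is one more tool, called by a JSON object that holds its "fn" and its "kwargs", one argument or row to a line. play_rows: Moves the arm, as the interface text tells. Its arguments: {"type":"object","properties":{"increments":{"type":"array"}},"required":["increments"]}

```bash
mkdir -p pics; ls
cat > h.py <<'E'
import numpy as np, cv2
from plant import *
from scipy.spatial.transform import Rotation as R
def save(n,f,crop=None):
    c=read_camera(n); p=c["pixels"][:,:,::-1]
    if crop: x0,y0,x1,y1,s=crop; p=cv2.resize(p[y0:y1,x0:x1],None,fx=s,fy=s,interpolation=cv2.INTER_CUBIC)
    cv2.imwrite(f,p); return c
def pose(c,st=None):
    if "mount" in c:
        T=np.eye(4);T[:3,:3]=R.from_rotvec(st["eef_rot"]).as_matrix();T[:3,3]=st["ee_pos"];T=T@np.array(c["mount"]);return T[:3,3],T[:3,:3]
    return np.array(c["origin"]),np.array(c["rotation"])
def ray(c,uv,st=None):
    o,r=pose(c,st);d=r@np.linalg.inv(c["mtx"])@[uv[0],uv[1],1];return o,d/np.linalg.norm(d)
def proj(c,P,st=None):
    o,r=pose(c,st);q=(np.atleast_2d(P)-o)@r@np.array(c["mtx"]).T;return q[:,:2]/q[:,2:]
def tri(rs):
    A=sum(np.eye(3)-np.outer(d,d) for o,d in rs);b=sum((np.eye(3)-np.outer(d,d))@o for o,d in rs);X=np.linalg.solve(A,b)
    return X,[round(float(np.linalg.norm((np.eye(3)-np.outer(d,d))@(X-o))),1) for o,d in rs]
def onz(r,z): o,d=r; return o+d*(z-o[2])/d[2]
E
python3 - <<'E'
from h import *
s=observe();print(s)
C={n:save(n,f"pics/a_{n}.png") for n in("side","top")}
for n in C:
    print(n,C[n]["origin"],np.round(C[n]["rotation"],3).tolist(),np.round(C[n]["mtx"],1).tolist())
    for q in["mug","mug_loop","stand","hook_root","hook_tip","lamp_rim","tumbler","jar","bowl"]:
        print(n,q,[(np.round(m["uv"],1).tolist(),round(m["confidence"],2)) for m in mark_of(n,q)[:4]])
E
cd pics; python3 -c "
import cv2,numpy as np
a=[cv2.imread(f'a_{n}.png') for n in('side','top')]
"
```

```text
pics
{'time_s': 0.0, 'joints': array([ 1.15459131e+00,  1.31143653e-01,  1.48926494e+00, -2.37946063e-06,
        1.52303663e+00, -8.53890174e-02]), 'joint_vel': array([-0.00020724, -0.00220413,  0.00076813, -0.00069739,  0.00019996,
        0.00116712]), 'tau': array([ 1.65749134e-04, -5.69414914e+01, -5.00534570e+01, -1.26110031e-04,
        1.51725998e-02,  6.74561147e-05]), 'ee_pos': array([194.63733984, 566.96653976, 230.26278823]), 'eef_rot': array([-5.17202524e-01, -3.09826143e+00,  2.81949273e-03]), 'force': array([-0.05131939,  0.53464631, -0.62087482]), 'torque': array([ 0.03868514, -0.04441527,  0.00725812]), 'opening': 85.39751339783207}
side [ 123.69406853 -833.72981401  719.05505973] [-2.058, 0.398, -0.237] [[564.3, 0.0, 325.3], [0.0, 564.3, 236.4], [0.0, 0.0, 1.0]]
side mug [([287.5, 242.7], 0.9), ([208.1, 295.9], 0.89), ([275.9, 274.5], 0.69), ([225.7, 259.4], 0.62)]
side mug_loop [([228.6, 270.1], 0.84), ([222.8, 230.6], 0.78), ([270.5, 218.3], 0.76), ([292.6, 257.1], 0.6)]
side stand [([403.8, 291.8], 0.95)]
side hook_root [([413.5, 210.8], 0.57)]
side hook_tip [([4
[... 162 characters left out ...]
wl [([477.5, 407.3], 0.78)]
top [ 354.51922968   -1.42403873 1282.89211266] [-2.181, 2.126, -0.134] [[438.6, 0.0, 324.9], [0.0, 438.6, 239.6], [0.0, 0.0, 1.0]]
top mug [([259.4, 329.2], 0.93), ([209.3, 237.2], 0.8), ([250.2, 267.6], 0.73), ([212.7, 295.1], 0.72)]
top mug_loop [([259.9, 260.5], 0.98), ([190.5, 251.3], 0.76), ([190.8, 293.7], 0.68), ([257.3, 309.8], 0.68)]
top stand [([398.9, 286.8], 0.75), ([316.8, 193.8], 0.57)]
top hook_root [([311.7, 166.8], 0.8), ([258.1, 255.1], 0.25)]
top hook_tip [([366.6, 180.6], 0.65), ([257.2, 256.6], 0.17)]
top lamp_rim []
top tumbler [([327.0, 271.9], 0.71), ([308.2, 168.9], 0.71)]
top jar [([396.3, 286.1], 0.86)]
top bowl [([424.4, 206.4], 0.84)]
```

View pics/a_side.png

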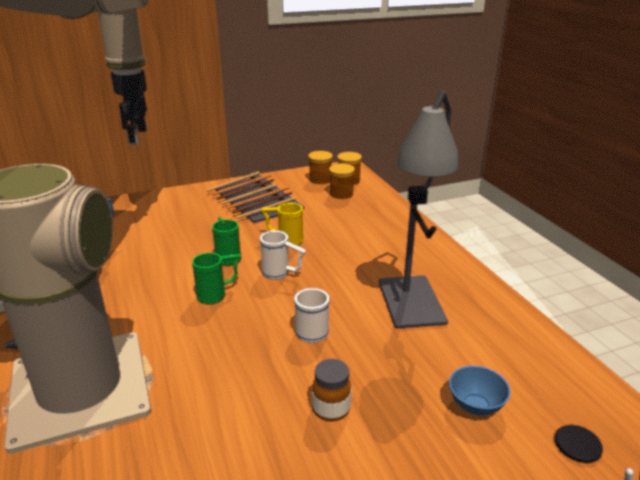

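View pics/a_top.png

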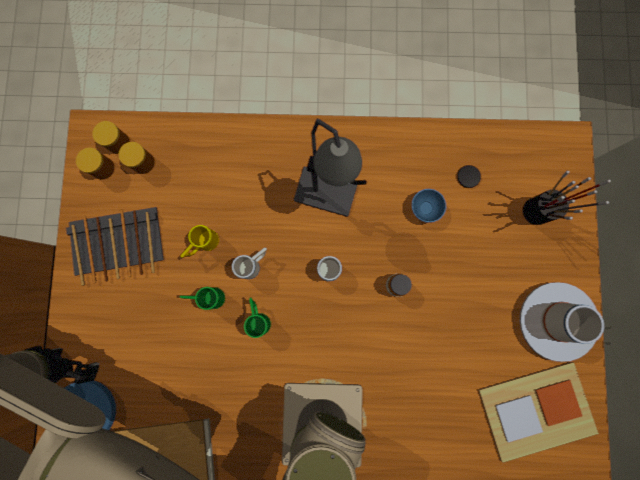

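The white mug with a handle is at side (275,255) / top (245,267), with the handle at top (265,252). The stand is at side (410,300) / top (325,190), with its hook tip at top (366,181).

```bash
sed -i 's/return np.array(c\["origin"\]),np.array(c\["rotation"\])/return np.array(c["origin"]),R.from_rotvec(c["rotation"]).as_matrix() if np.size(c["rotation"])==3 else np.array(c["rotation"])/' h.py
python3 - <<'E'
from h import *
C={n:read_camera(n) for n in("side","top")}
P={"mug":((275.9,274.5),(250.2,267.6)),"loop":((292.6,257.1),(259.9,260.5)),"root":((413.5,210.8),(311.7,166.8)),"tip":((432.4,229),(366.6,180.6)),"tumbler":((311.1,330),(327,271.9)),"jar":((328.9,406.3),(396.3,286.1)),"bowl":((477.5,407.3),(424.4,206.4)),"stand":((403.8,291.8),(316.8,193.8))}
for k,(a,b) in P.items():
    X,e=tri([ray(C["side"],a),ray(C["top"],b)]);print(k,X.round(1),e, onz(ray(C["side"],a),0).round(), onz(ray(C["top"],b),0).round())
c=read_camera("wrist");print(np.round(c["mount"],3).tolist(),np.round(c["mtx"],1).tolist())
for f in range(2): pass
E
```

```text
mug [430.8 222.9  -5.5] [0.6, 0.6] [428. 215.   0.] [431. 222.   0.]
loop [453.4 183.8  58.8] [5.5, 5.5] [489. 273.   0.] [453. 194.   0.]
root [676.6  43.9 199.7] [2.9, 2.9] [885. 381.   0.] [739.  51.   0.]
tip [634.  -92.6 236.3] [3.3, 3.3] [878. 270.   0.] [ 701. -115.    0.]
tumbler [427.6  -4.3   2.5] [3.6, 3.6] [432.  -2.   0.] [424.  -3.   0.]
jar [ 387.8 -205.     3.6] [0.4, 0.4] [ 389. -202.    0.] [ 388. -206.    0.]
bowl [ 627.7 -289.8   -9.5] [0.8, 0.8] [ 620. -297.    0.] [ 626. -288.    0.]
stand [656.6  31.8  11.5] [2.9, 2.9] [668.  45.   0.] [657.  33.   0.]
[[0.0, -0.95, -0.314, 81.595], [1.0, 0.0, 0.0, 0.885], [-0.0, -0.314, 0.95, -142.897], [0.0, 0.0, 0.0, 1.0]] [[432.7, 0.0, 319.6], [0.0, 432.7, 233.1], [0.0, 0.0, 1.0]]
```

{"fn": "play_rows", "kwargs": {
  "increments": [
    [[1, -1.5, 0, -0.11, 0.1], [2, -3, 0, -0.22, 0.2], [3.5, -5, 0, -0.33, 0.3], [5, -7, 0, -0.44, 0.4], [6.5, -9.5, 0, -0.56, 0.5], [8, -12, 0, -0.67, 0.6], [9.5, -14, 0, -0.78, 0.6], [11, -16.5, 0, -0.9, 0.6], [12.5, -18.5, 0, -1.01, 0.6], [14, -21, 0, -1.12, 0.6], [15.5, -23, 0, -1.23, 0.6], [17, -25, 0, -1.34, 0.6], [18.5, -27, 0, -1.46, 0.6], [20, -29, 0, -1.57, 0.6], [21, -31, 0, -1.68, 0.6], [22, -32.5, 0, -1.79, 0.6], [22.5, -33, 0, -1.9, 0.6], [22.5, -33, 0, -2.02, 0.6], [22.5, -33, 0, -2.13, 0.6], [22.5, -33, 0, -2.24, 0.6]]
  ]
}}

```text
time_s: 2.82
ee_pos: [420.1, 237.2, 231.4]
eef_rot: [-3.017, -0.875, -0.0]
force: [-0.1, 0.4, -0.9]
opening: 34.4
```

{"fn": "play_rows", "kwargs": {
  "increments": [
    [[0, 0, 0, 0, 0.6], [0, 0, 0, 0, 0.6], [0, 0, 0, 0, 0.6]]
  ]
}}

```text
time_s: 3.07
ee_pos: [419.8, 237.5, 231.3]
eef_rot: [-3.013, -0.89, -0.0]
force: [-0.7, 0.2, -0.2]
opening: 34.1
```

Run:
```python
from h import *
s=observe();print(s["ee_pos"],s["eef_rot"],s["joints"].round(2),s["opening"],s["force"])
c=save("wrist","pics/w1.png")
for q in("mug","mug_loop"):
  for m in mark_of("wrist",q)[:4]: print(q,np.round(m["uv"],1),round(m["confidence"],2),onz(ray(c,m["uv"],s),0 if q=="mug" else 52).round(1))
```

```text
[419.82733716 237.54839527 231.34034143] [-3.01278907e+00 -8.90250963e-01 -1.29058033e-04] [ 0.41 -0.19  1.8   0.    1.53  1.4 ] 34.11457529609394 [-0.73299532  0.19424455 -0.19727914]
mug [340.  183.4] 0.82 [431.2 225.3   0. ]
mug [264.5  16.6] 0.64 [509.1 348.4   0. ]
mug [192.6 211.3] 0.58 [338.2 322.    0. ]
mug [285.1 337.7] 0.57 [272.7 184.7   0. ]
mug_loop [401.8 191.7] 0.96 [459.2 190.3  52. ]
mug_loop [184.7  23.4] 0.71 [473.1 382.4  52. ]
mug_loop [123.2 197.1] 0.69 [340.1 366.3  52. ]
mug_loop [292.3 327.8] 0.6 [314.  198.2  52. ]
```

View pics/w1.png

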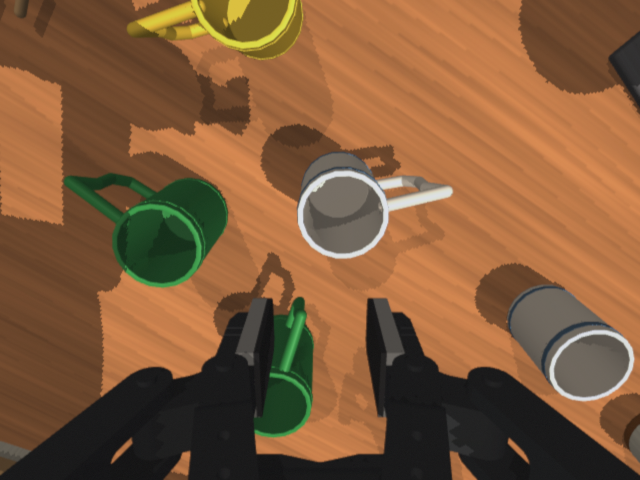

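White mug rim ellipse: centre (343,214), columns 298–388, handle tip at (451,191). The neighbouring green mugs are at (160,240) and (275,380), and the tumbler is at right. There is room to pinch the wall on the side away from the handle.

Run:
```python
from h import *
s=observe();c=read_camera("wrist")
g=c["pixels"].astype(int);m=(g.min(2)>185)
roi=np.zeros_like(m);roi[165:262,292:394]=1
pts=np.argwhere(m&roi)[:,::-1].astype(float)
P=np.array([onz(ray(c,p,s),95) for p in pts])
from scipy.optimize import least_squares
r=least_squares(lambda v:np.hypot(P[:,0]-v[0],P[:,1]-v[1])-v[2],[431,222,29],loss="soft_l1");print("rim",r.x,len(P),np.std(r.fun))
# handle: bright px right of rim
roi[:]=0;roi[170:215,392:460]=1
h=np.argwhere(m&roi)[:,::-1]
H=np.array([onz(ray(c,p,s),78) for p in h]);far=H[np.argsort(-np.hypot(*(H[:,:2]-r.x[:2]).T))[:15]].mean(0)
d=far[:2]-r.x[:2];print("tip",far,np.hypot(*d),"yaw",np.arctan2(d[1],d[0]))
l=onz(ray(c,(401.8,191.7),s),52);d=l[:2]-r.x[:2];print("loop yaw",np.arctan2(d[1],d[0]),np.hypot(*d))
M=R.from_rotvec(s["eef_rot"]).as_matrix();print("toolx",np.arctan2(M[1,0],M[0,0]),"tooly",np.arctan2(M[1,1],M[0,1]))
```

```text
rim [428.51911335 225.74844866  28.95170888] 1411 2.109431924977484
tip [480.36212773 169.96389248  78.        ] 76.15520237643554 yaw -0.8220038500671579
loop yaw -0.8608450623458725 46.90553809703398
toolx 0.572814804562177 tooly -0.9979815243314576
```

{"fn": "play_rows", "kwargs": {
  "increments": [
    [[-0.5, 0.45, 0, 0.08, 0.65], [-1.05, 0.9, -1, 0.17, 0.65], [-1.05, 0.9, -3, 0.17, 0.65], [-1.05, 0.9, -5.5, 0.17, 0.65], [-1.05, 0.9, -8, 0.17, 0.65], [-1.05, 0.9, -10, 0.17, 0.65], [-1.05, 0.9, -11, 0.17, 0.65], [-1.05, 0.9, -11, 0.17, 0.65], [-1.05, 0.9, -11, 0.17, 0.65]]
  ]
}}

```text
time_s: 4.02
ee_pos: [409.3, 246.5, 121.6]
eef_rot: [-2.928, -1.138, 0.001]
force: [0.4, -0.0, 0.6]
opening: 29.9
```

Run:
```python
from h import *
s=observe();print(s["ee_pos"],s["opening"])
c=save("wrist","pics/w2.png")
```

```text
[409.30596816 246.49536711 121.5583806 ] 29.88085134802774
```

View pics/w2.png

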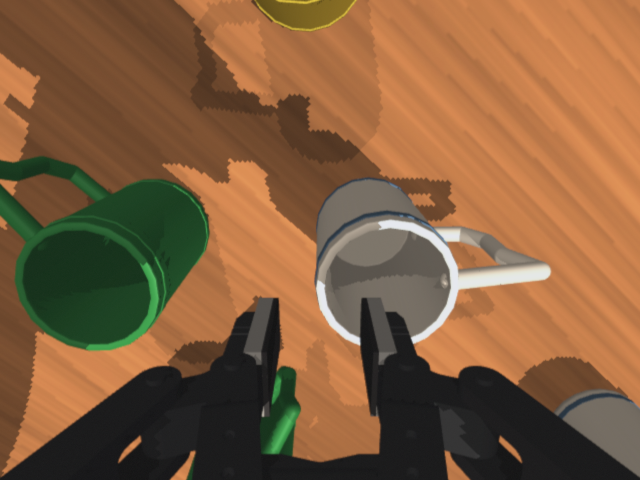

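Run:
```python
from h import *
s=observe();c=read_camera("wrist")
M=R.from_rotvec(s["eef_rot"]).as_matrix()
def tl(p): return ((p-s["ee_pos"])@M).round(1)
print("rim centre",onz(ray(c,(388,284),s),95).round(1),"tool",tl(onz(ray(c,(388,284),s),95)))
for uv,z in(((287,368),80),((287,368),60),((285,470),80),((549,270),76),((158,290),95),((276,385),78),((318,284),95)): print(uv,z,"tool",tl(onz(ray(c,uv,s),z)))
print(proj(c,[s["ee_pos"]],s))
```

```text
rim centre [430.3 227.   95. ] tool [ 1.5 28.2 27.5]
(287, 368) 80 tool [-51.8 -17.7  42.5]
(287, 368) 60 tool [-66.2 -19.5  62.4]
(285, 470) 80 tool [-117.8  -20.3   42.4]
(549, 270) 76 tool [-1.000e-01  1.076e+02  4.660e+01]
(158, 290) 95 tool [ -1.4 -71.4  27.5]
(276, 385) 78 tool [-63.6 -23.8  44.4]
(318, 284) 95 tool [ 1.5 -2.  27.5]
[[323.00455251 319.10731193]]
```

{"fn": "play_rows", "kwargs": {
  "increments": [
    [[0.1, 0.1, -1.5, 0, 0.65], [0.1, 0.1, -3, 0, 0.65], [0.1, 0.1, -4.5, 0, 0.65], [0.1, 0.1, -5.5, 0, 0.65], [0.1, 0.1, -5.9, 0, 0.65], [0.1, 0.1, -5.9, 0, 0.65], [0.1, 0.1, -5.9, 0, 0.65]]
  ]
}}

```text
time_s: 4.7
ee_pos: [410.9, 247.7, 63.2]
eef_rot: [-2.928, -1.137, -0.002]
force: [0.3, 0.7, 0.7]
opening: 30.1
```

{"fn": "play_rows", "kwargs": {
  "increments": [
    [[0, 0, 0, 0, 0.75], [0, 0, 0, 0, 0.8], [0, 0, 0, 0, 0.85], [0, 0, 0, 0, 0.88], [0, 0, 0, 0, 0.91], [0, 0, 0, 0, 0.94], [0, 0, 0, 0, 0.97], [0, 0, 0, 0, 1], [0, 0, 0, 0, 1], [0, 0, 0, 0, 1], [0, 0, 0, 0, 1], [0, 0, 0, 0, 1]]
  ]
}}

```text
time_s: 5.7
ee_pos: [410.7, 247.6, 62.8]
eef_rot: [2.928, 1.137, 0.001]
force: [-0.3, -1.3, 5.1]
opening: 4.5
```

{"fn": "play_rows", "kwargs": {
  "increments": [
    [[0, 0, 0.3, 0, 1], [0, 0, 1, 0, 1], [0, 0, 2.5, 0, 1], [0, 0, 4.5, 0, 1], [0, 0, 7, 0, 1], [0, 0, 9.5, 0, 1], [0, 0, 12, 0, 1], [0, 0, 14.5, 0, 1], [0, 0, 17, 0, 1], [0, 0, 19, 0, 1], [0, 0, 20, 0, 1], [0, 0, 20, 0, 1]]
  ]
}}

```text
time_s: 6.7
ee_pos: [411.3, 248.1, 265.0]
eef_rot: [-2.928, -1.137, -0.007]
force: [0.3, 0.5, -2.4]
opening: 4.5
```

Run:
```python
from h import *
s=observe();print(s["ee_pos"],s["opening"],s["force"])
a=read_camera("side")["pixels"][80:340,365:475];b=read_camera("top")["pixels"][110:230,285:385]
a=cv2.resize(a,None,fx=2.3,fy=2.3,interpolation=3);b=cv2.resize(b,None,fx=4.98,fy=4.98,interpolation=3)
a=cv2.copyMakeBorder(a,0,598-a.shape[0],0,0,0);b=cv2.copyMakeBorder(b,0,598-b.shape[0],0,0,0)
im=np.hstack([a,b])[:,:,::-1];im=np.clip(im.astype(float)*1.8,0,255);cv2.imwrite("pics/s1.png",im);print(im.shape,a.shape)
```

```text
[411.32030699 248.08333512 265.04520895] 4.546982758013509 [ 0.27122344  0.50468857 -2.42168889]
(598, 751, 3) (598, 253, 3)[ WARN:0@4.180] global loadsave.cpp:1063 imwrite_ Unsupported depth image for selected encoder is fallbacked to CV_8U.
```

View pics/s1.png

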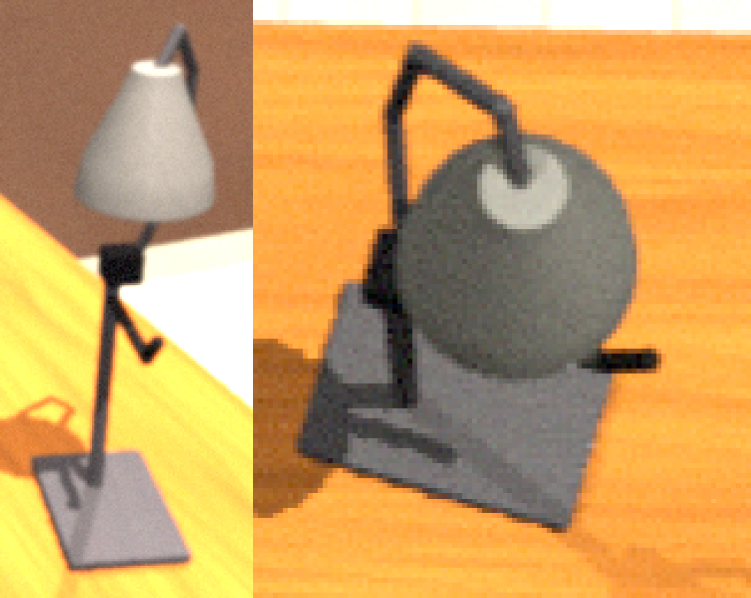

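The mug is held. The stand's base-plate corners and the hook tip (crop (154,343) and (650,360)) are clear in both views, so I can fit the stand pose.

```bash
cat > fit.py <<'E'
from h import *
from scipy.optimize import least_squares
C={n:read_camera(n) for n in("side","top")}
S=lambda u,v:(365+u/2.3-.3,80+v/2.3-.3)
T=lambda u,v:(285+(u-253)/4.98-.4,110+v/4.98-.4)
D=[("side",(-50,55,12),S(34,458)),("side",(60,55,12),S(145,452)),("side",(60,-115,12),S(189,556)),("side",(-50,-115,12),S(71,566)),
("side",(0,0,12),S(95,484)),("side",(0,-130,235),S(153,344)),("side",(0,-110,210),S(146,357)),
("top",(60,55,12),T(345,287)),("top",(-50,55,12),T(302,453)),("top",(-50,-115,12),T(566,525)),("top",(0,-130,235),T(648,360))]
def W(v,p): return R.from_euler("z",v[2]).apply(p)+[v[0],v[1],0]
def f(v): return np.concatenate([(proj(C[n],W(v,np.array(p,float)))[0]-q) for n,p,q in D])
r=least_squares(f,[665,40,-.28],loss="soft_l1");print(r.x);print(f(r.x).reshape(-1,2).round(1).tolist())
for p in((0,0,210),(0,-110,210),(0,-130,235),(0,-60,330)): print(p,W(r.x,np.array(p,float)).round(1))
E
python3 fit.py
```

```text
[ 6.66944764e+02  3.45971641e+01 -2.75705869e-01]
[[-0.9, -1.5], [-1.4, -1.6], [1.7, -0.2], [-0.8, -1.0], [0.0, -0.0], [1.1, -0.3], [-0.1, 0.8], [1.7, -1.9], [-0.9, -0.7], [1.1, 1.6], [1.1, 1.0]]
(0, 0, 210) [666.9  34.6 210. ]
(0, -110, 210) [637.  -71.2 210. ]
(0, -130, 235) [631.6 -90.5 235. ]
(0, -60, 330) [650.6 -23.1 330. ]
```

{"fn": "play_rows", "kwargs": {
  "increments": [
    [[0, -0.7, 0, 0.04, 1], [0, -2, 0, 0.1, 1], [0, -4, 0, 0.16, 1], [0, -6.3, 0, 0.22, 1], [0, -8.6, 0, 0.28, 1], [0, -11, 0, 0.34, 1], [0, -13.4, 0, 0.4, 1], [0, -15.8, 0, 0.46, 1], [0, -18.2, 0, 0.52, 1], [0, -20.6, 0, 0.58, 1], [0, -23, 0, 0.64, 1], [0, -25.4, 0, 0.7, 1], [0, -27.8, 0, 0.76, 1], [0, -30.2, 0, 0.82, 1], [0, -32.6, 0, 0.87, 1], [0, -35, 0, 0.92, 1], [0, -37.3, 0, 0.96, 1], [0, -39.3, 0, 0.99, 1], [0, -40.5, 0, 1.01, 1], [0, -40.9, 0, 1.01, 1]]
  ]
}}

```text
time_s: 8.57
ee_pos: [409.4, -162.8, 260.3]
eef_rot: [-2.012, -2.409, 0.002]
force: [0.4, 0.5, -2.0]
opening: 4.5
```

{"fn": "play_rows", "kwargs": {
  "increments": [
    [[0.5, 0, -0.2, 0, 1], [1.5, 0, -0.4, 0, 1], [3, 0, -0.6, 0, 1], [4.7, 0, -0.9, 0, 1], [6.4, 0, -1.2, 0, 1], [8.1, 0, -1.5, 0, 1], [9.8, 0, -1.8, 0, 1], [11.3, 0, -2, 0, 1], [12.4, 0, -2.1, 0, 1], [13, 0, -2.1, 0, 1], [13, 0, -2.1, 0, 1], [13, 0, -2.1, 0, 1]]
  ]
}}

```text
time_s: 9.57
ee_pos: [540.2, -160.7, 240.7]
eef_rot: [-2.011, -2.412, 0.001]
force: [0.4, 0.5, -2.6]
opening: 4.2
```

Run:
```python
from h import *
s=observe();print(s["ee_pos"],s["eef_rot"],s["opening"],s["force"],s["joints"].round(2))
W_=save("wrist","pics/w3.png");
for n in("wrist","side","top"):
  read_camera(n)
  for q in("mug_loop","hook_tip","hook_root"): print(n,q,[(np.round(m["uv"],1).tolist(),round(m["confidence"],2)) for m in mark_of(n,q)[:4]])
save("side","pics/s3.png",(330,120,530,280,4))
```

```text
[ 540.15476977 -160.6767743   240.70281764] [-2.01119533e+00 -2.41176946e+00  6.15257079e-04] 4.16892627861889 [ 0.44774544  0.52937185 -2.55487957] [-0.38  0.03  1.58  0.    1.54 -0.56]
wrist mug_loop []
wrist hook_tip [([623.8, 170.9], 0.86)]
wrist hook_root []
side mug_loop [([222.4, 232.0], 0.83), ([270.8, 220.1], 0.74), ([228.0, 267.2], 0.7), ([437.0, 248.1], 0.57)]
side hook_tip []
side hook_root []
top mug_loop [([191.8, 295.7], 0.87), ([257.0, 309.3], 0.87), ([189.2, 247.9], 0.82), ([424.6, 208.1], 0.49)]
top hook_tip [([368.2, 181.6], 0.85), ([398.8, 285.9], 0.55), ([316.9, 192.9], 0.25)]
top hook_root [([311.7, 170.3], 0.93)]
```

View pics/s3.png

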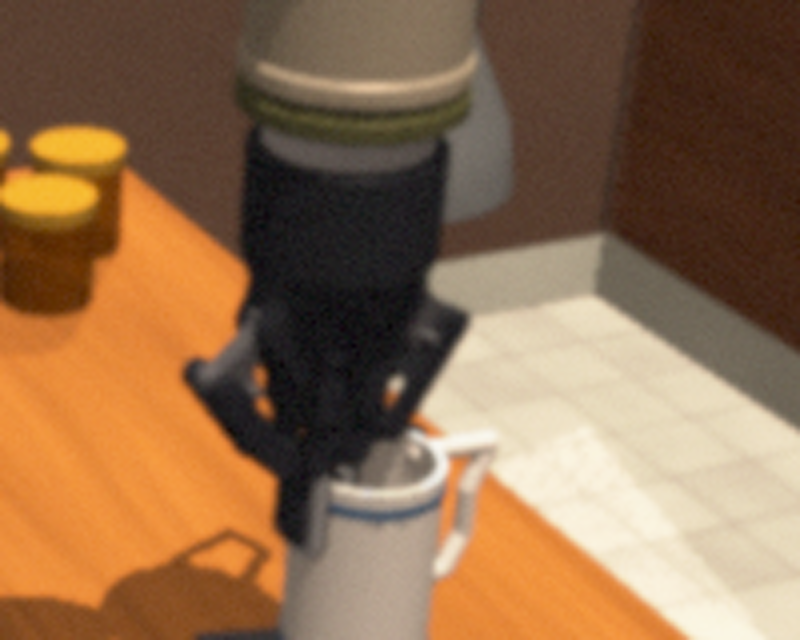

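View pics/w3.png

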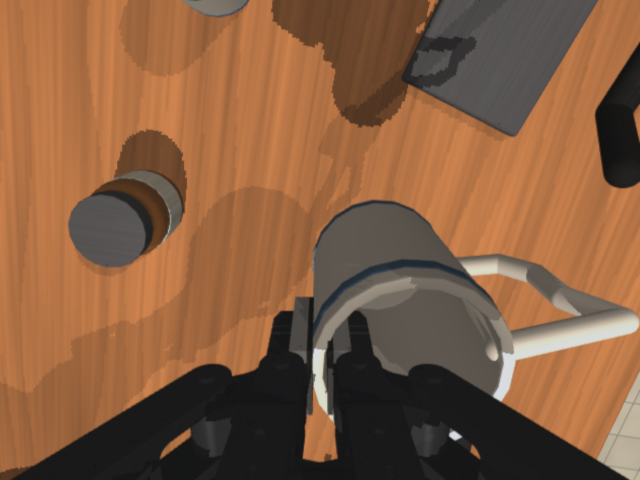

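Run:
```python
from h import *
s=observe();c=read_camera("wrist")
M=R.from_rotvec(s["eef_rot"]).as_matrix()
tl=lambda p:((p-s["ee_pos"])@M).round(1)
for uv in((623.8,170.9),(622,170)):
  P=onz(ray(c,uv,s),235);print("tip",P.round(1),tl(P))
for uv in((635,318),(632,322)):
  P=onz(ray(c,uv,s),s["ee_pos"][2]-62.8+76);print("ear",P.round(1),tl(P))
P=onz(ray(c,(412,368),s),s["ee_pos"][2]-62.8+95);print("rimc",tl(P))
print(proj(c,[[631.6,-90.5,235],[637,-71.2,210]],s))
st=[read_camera("top")]
X,e=tri([ray(c,(623,170.5),s),ray(st[0],(368.2,181.6))]);print("tri",X,e)
```

```text
tip [633.8 -88.3 235. ] [ 55.3 105.    6.3]
tip [633.  -88.1 235. ] [ 55.7 104.3   6.3]
ear [ 643.1 -133.8  254.5] [  8.9 106.1 -13.2]
ear [ 642.7 -135.4  254.5] [  7.4 105.4 -13.2]
rimc [  2.7  27.4 -32.2]
[[615.40567675 176.02347844]
 [606.22972948 118.10044231]]
tri [634.36566011 -93.1659256  234.95399444] [5.0, 5.0]
```

{"fn": "play_rows", "kwargs": {
  "increments": [
    [[0.2, 0.4, 0, -0.02, 1], [0.5, 1.2, 0.1, -0.04, 1], [0.8, 2.2, 0.2, -0.05, 1], [1.1, 3.1, 0.2, -0.05, 1], [1.3, 3.6, 0.2, -0.05, 1], [1.3, 3.7, 0.2, -0.05, 1], [1.3, 3.7, 0.2, -0.05, 1]]
  ]
}}

```text
time_s: 10.95
ee_pos: [553.4, -124.2, 243.2]
eef_rot: [-2.071, -2.362, 0.0]
force: [-0.4, -0.4, -2.2]
opening: 4.3
```

Run:
```python
from h import *
s=observe();print(s["ee_pos"],s["opening"],s["force"])
a=read_camera("side")["pixels"][180:300,380:480];s=observe();b=read_camera("wrist")["pixels"]
a=cv2.resize(a,None,fx=4,fy=4,interpolation=3);b=b[60:380,440:640];b=cv2.resize(b,None,fx=1.5,fy=1.5,interpolation=3)
cv2.imwrite("pics/c4.png",np.hstack([a,b])[:,:,::-1])
```

```text
[ 553.37756176 -124.16935567  243.16614356] 4.339928053646034 [-0.40370754 -0.44165054 -2.20804602]
```

View pics/c4.png

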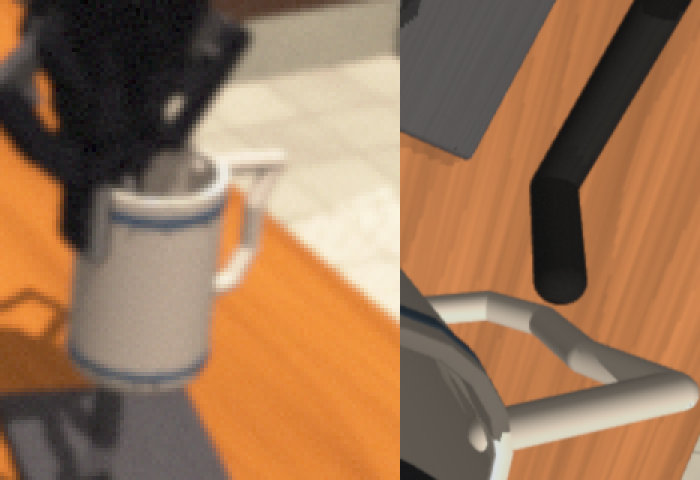

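Run:
```python
from h import *
s=observe();c=read_camera("wrist")
M=R.from_rotvec(s["eef_rot"]).as_matrix()
tl=lambda p:((p-s["ee_pos"])@M).round(1)
uv=(546.7,244.5)
for z in(235,):
  P=onz(ray(c,uv,s),z);print("tip",P.round(1),tl(P))
# bend axis crop(555,185)
P=onz(ray(c,(440+155/1.5,60+185/1.5),s),210);print("bend",P.round(1),tl(P))
t=read_camera("side");q=proj(t,[P,[632.6,-89.5,235]]);print((q-[380,180])*4)
z0=s["ee_pos"][2]-62.8
for n,uv,zz in(("eartip",(440+292/1.5,60+385/1.5),78),("rimend",(440+112/1.5,60+430/1.5),84)):
  P=onz(ray(c,uv,s),z0+zz);print(n,P.round(1),tl(P))
```

```text
tip [632.7 -86.6 235. ] [27.5 83.8  8.2]
bend [638.5 -67.9 210. ] [45.4 91.9 33.2]
[[191.04097111 218.776498  ]
 [210.21709932 194.49148516]]
eartip [ 655.1 -100.8  258.4] [ 10.5 104.1 -15.2]
rimend [ 615.2 -113.7  264.4] [  2.9  62.8 -21.2]
```

{"fn": "play_rows", "kwargs": {
  "increments": [
    [[0.1, 0.35, 0, 0, 1], [0.22, 0.8, 0, 0, 1], [0.35, 1.25, -0.05, 0, 1], [0.49, 1.75, -0.15, 0, 1], [0.63, 2.21, -0.3, 0, 1], [0.76, 2.7, -0.65, 0, 1], [0.9, 3.17, -1.0, 0, 1], [1.03, 3.65, -1.45, 0, 1], [1.17, 4.14, -1.9, 0, 1], [1.3, 4.6, -2.25, 0, 1], [1.44, 5.1, -2.6, 0, 1], [1.52, 5.4, -2.8, 0, 1], [1.58, 5.58, -2.9, 0, 1], [1.58, 5.58, -2.9, 0, 1], [1.58, 5.58, -2.9, 0, 1]]
  ]
}}

```text
time_s: 12.4
ee_pos: [569.2, -68.7, 214.4]
eef_rot: [2.072, 2.361, -0.0]
force: [-0.2, 0.6, -2.7]
opening: 4.3
```

Run:
```python
from h import *
s=observe();print(s["ee_pos"],s["opening"],s["force"])
a=read_camera("side")["pixels"][100:300,370:490];s=observe();b=read_camera("wrist")["pixels"]
a=cv2.resize(a,None,fx=3,fy=3,interpolation=3);b=b[0:400,370:640];b=cv2.resize(b,None,fx=1.5,fy=1.5,interpolation=3)
cv2.imwrite("pics/c5.png",np.hstack([a,b])[:,:,::-1])
```

```text
[569.2182133  -68.74318328 214.39751667] 4.261050305226796 [-0.21434346  0.57726352 -2.66745425]
```

View pics/c5.png

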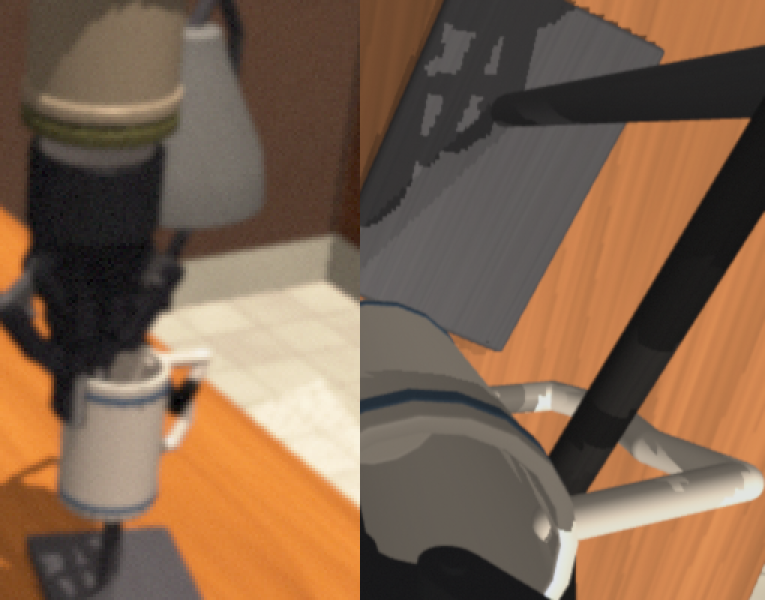

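The hook bar is through the handle loop (crop (180,395) in the side view, (600,420) in the wrist view), with no contact force. Next I shift towards the nook and lower.

{"fn": "play_rows", "kwargs": {
  "increments": [
    [[-0.2, 0, 0, 0, 1], [-0.4, -0.05, 0, 0, 1], [-0.6, -0.1, 0, 0, 1], [-0.6, -0.1, -0.2, 0, 1], [-0.6, -0.1, -0.4, 0, 1], [-0.6, -0.1, -0.6, 0, 1], [-0.6, -0.1, -0.75, 0, 1], [-0.6, -0.1, -0.75, 0, 1], [-0.6, -0.1, -0.75, 0, 1]]
  ]
}}

```text
time_s: 13.25
ee_pos: [562.9, -69.7, 206.5]
eef_rot: [-2.072, -2.361, 0.001]
force: [-0.1, 1.1, -1.8]
opening: 4.2
```

{"fn": "play_rows", "kwargs": {
  "increments": [
    [[0, 0, -0.1, 0, 1], [0, 0, -0.2, 0, 1], [0, 0, -0.2, 0, 1]]
  ]
}}

```text
time_s: 13.5
ee_pos: [563.1, -69.7, 204.6]
eef_rot: [-2.072, -2.361, 0.0]
force: [-0.0, -0.2, -1.7]
opening: 4.4
```

{"fn": "play_rows", "kwargs": {
  "increments": [
    [[0, 0, -0.1, 0, 1], [0, 0, -0.15, 0, 1], [0, 0, -0.15, 0, 1]]
  ]
}}

```text
time_s: 13.75
ee_pos: [563.1, -69.7, 203.2]
eef_rot: [-2.072, -2.361, 0.0]
force: [0.0, 0.2, -1.8]
opening: 4.6
```

{"fn": "play_rows", "kwargs": {
  "increments": [
    [[0, 0, -0.1, 0, 1], [0, 0, -0.15, 0, 1], [0, 0, -0.15, 0, 1]]
  ]
}}

```text
time_s: 14.0
ee_pos: [563.2, -69.7, 201.8]
eef_rot: [2.072, 2.361, 0.0]
force: [-0.3, 0.1, -1.7]
opening: 4.3
```

{"fn": "play_rows", "kwargs": {
  "increments": [
    [[0, 0, -0.1, 0, 1], [0, 0, -0.15, 0, 1], [0, 0, -0.15, 0, 1]]
  ]
}}

```text
time_s: 14.25
ee_pos: [563.4, -69.8, 200.8]
eef_rot: [2.072, 2.36, 0.001]
force: [-1.2, -0.1, 2.5]
opening: 4.4
```

{"fn": "play_rows", "kwargs": {
  "increments": [
    [[0, 0, 0.25, 0, 1], [-0.2, -0.02, 0.25, 0, 1], [-0.4, -0.05, 0.25, 0, 1], [-0.4, -0.05, 0.2, 0, 1], [-0.4, -0.05, 0.15, 0, 1], [-0.4, -0.05, 0.15, 0, 1]]
  ]
}}

```text
time_s: 14.75
ee_pos: [559.1, -70.3, 202.0]
eef_rot: [2.072, 2.361, -0.0]
force: [-1.6, -1.7, 1.8]
opening: 4.7
```

{"fn": "play_rows", "kwargs": {
  "increments": [
    [[0, 0, -0.05, 0, 1], [0, 0, -0.1, 0, 1], [0, 0, -0.1, 0, 1]]
  ]
}}

```text
time_s: 15.0
ee_pos: [559.3, -70.3, 201.2]
eef_rot: [2.072, 2.361, 0.0]
force: [-3.0, -0.3, 4.2]
opening: 4.3
```

{"fn": "play_rows", "kwargs": {
  "increments": [
    [[0, 0, 0.06, 0, 1], [0, 0, 0.06, 0, 0.97], [0, 0, 0.06, 0, 0.95], [0, 0, 0.06, 0, 0.94], [0, 0, 0.06, 0, 0.93], [0, 0, 0.06, 0, 0.92], [0, 0, 0.06, 0, 0.91], [0, 0, 0.06, 0, 0.9], [0, 0, 0.06, 0, 0.89], [0, 0, 0.06, 0, 0.88], [0, 0, 0.06, 0, 0.87], [0, 0, 0.06, 0, 0.86], [0, 0, 0.06, 0, 0.85], [0, 0, 0.06, 0, 0.84], [0, 0, 0.06, 0, 0.83], [0, 0, 0.06, 0, 0.82], [0, 0, 0.06, 0, 0.81], [0, 0, 0.06, 0, 0.8], [0, 0, 0.06, 0, 0.8], [0, 0, 0.06, 0, 0.8]]
  ]
}}

```text
time_s: 16.67
ee_pos: [559.2, -70.2, 201.4]
eef_rot: [2.072, 2.361, 0.0]
force: [-0.4, 0.6, 0.2]
opening: 17.2
```

Run:
```python
from h import *
s=observe();print(s["ee_pos"],s["opening"],s["force"])
a=read_camera("side")["pixels"][100:320,360:490];b=read_camera("wrist")["pixels"]
a=cv2.resize(a,None,fx=2.7,fy=2.7,interpolation=3);b=b[0:440,320:640];b=cv2.resize(b,None,fx=1.35,fy=1.35,interpolation=3)
cv2.imwrite("pics/c6.png",np.hstack([a,b])[:,:,::-1])
```

```text
[559.17803729 -70.22158544 201.39706725] 17.234550663733028 [-0.3669356   0.56486261  0.21177363]
```

View pics/c6.png

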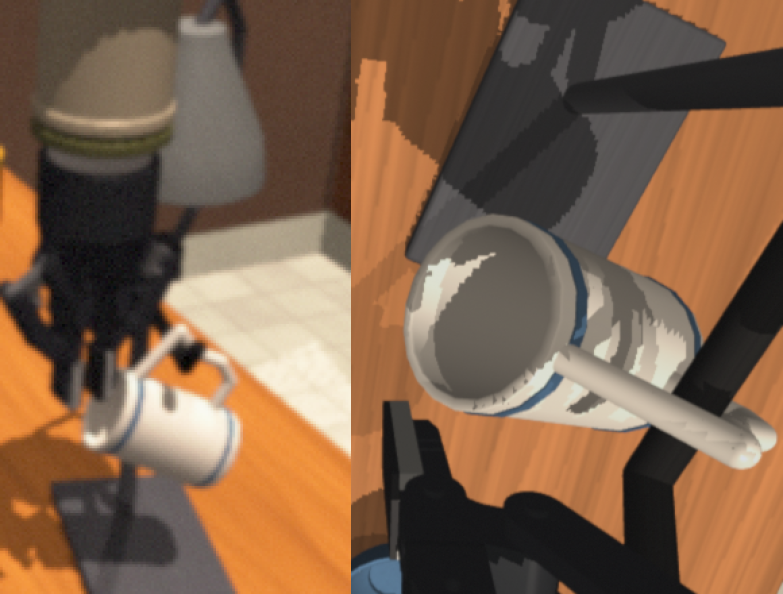

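The mug has swung down and hangs by the nook, mouth towards the robot and below the fingertips, and the wrist force is about 0. I'll retreat straight back, then wait for it to settle.

{"fn": "play_rows", "kwargs": {
  "increments": [
    [[-0.2, 0, 0.2, 0, 0.8], [-0.6, -0.1, 0.5, 0, 0.8], [-1.2, -0.2, 0.8, 0, 0.8], [-2, -0.3, 1, 0, 0.8], [-3, -0.4, 1, 0, 0.8], [-4.2, -0.6, 1, 0, 0.8], [-5.6, -0.8, 1, 0, 0.8], [-7, -1, 1, 0, 0.8], [-8.5, -1.2, 1, 0, 0.8], [-10, -1.4, 1, 0, 0.8], [-12, -1.6, 1, 0, 0.8], [-14, -1.8, 1.5, 0, 0.8], [-16, -2, 2, 0, 0.8], [-17, -2, 2, 0, 0.8], [-17, -2, 2, 0, 0.8], [-17, -2, 2, 0, 0.8], [-17, -2, 2, 0, 0.8], [-17, -2, 2, 0, 0.8], [-17, -2, 2, 0, 0.8], [-17, -2, 2, 0, 0.8]]
  ]
}}

```text
time_s: 18.43
ee_pos: [389.4, -90.1, 221.2]
eef_rot: [-2.072, -2.361, 0.0]
force: [-0.1, -0.1, 0.0]
opening: 16.8
```

{"fn": "play_rows", "kwargs": {
  "increments": [
    [[0, 0, 0, 0, 0.8], [0, 0, 0, 0, 0.8], [0, 0, 0, 0, 0.8], [0, 0, 0, 0, 0.8], [0, 0, 0, 0, 0.8], [0, 0, 0, 0, 0.8], [0, 0, 0, 0, 0.8], [0, 0, 0, 0, 0.8], [0, 0, 0, 0, 0.8], [0, 0, 0, 0, 0.8], [0, 0, 0, 0, 0.8], [0, 0, 0, 0, 0.8], [0, 0, 0, 0, 0.8], [0, 0, 0, 0, 0.8], [0, 0, 0, 0, 0.8], [0, 0, 0, 0, 0.8], [0, 0, 0, 0, 0.8], [0, 0, 0, 0, 0.8], [0, 0, 0, 0, 0.8], [0, 0, 0, 0, 0.8]]
  ]
}}

```text
time_s: 20.1
ee_pos: [389.2, -90.2, 221.4]
eef_rot: [-2.073, -2.361, -0.0]
force: [-0.2, -0.1, -0.5]
opening: 17.2
```

```bash
cat > still.py <<'E'
from h import *
s=observe();print(s["time_s"],s["ee_pos"],s["force"])
f=[read_camera("side")["pixels"][140:320,340:500].astype(int) for _ in range(8)]
print([round(float(np.abs(cv2.blur(np.uint8(f[i]),(5,5)).astype(int)-cv2.blur(np.uint8(f[0]),(5,5))).max()),1) for i in range(1,8)])
for q in("tumbler","jar","bowl","stand"):
  print(q,[(np.round(m["uv"],1).tolist(),round(m["confidence"],2)) for m in mark_of("side",q)[:2]])
save("side","pics/d%d.png"%(s["time_s"]*10))
E
python3 still.py
```

```text
20.1 [389.15350559 -90.2155329  221.38214777] [-0.15027375 -0.1160583  -0.45298271]
[5.0, 5.0, 4.0, 4.0, 5.0, 4.0, 5.0]
tumbler [([314.5, 331.6], 0.86), ([404.7, 292.1], 0.44)]
jar [([328.6, 405.4], 0.87)]
bowl [([476.0, 406.1], 0.58)]
stand [([406.7, 292.1], 0.79)]
```

Differences between frames are only noise, so the mug is still. One last look before handing in.

View pics/d201.png

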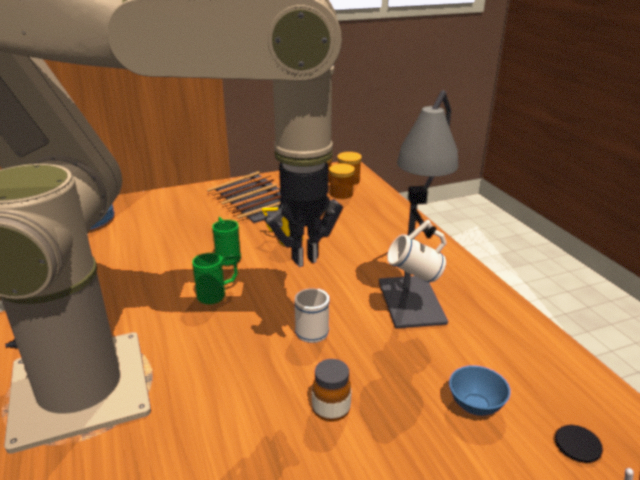

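The mug hangs on the hook at (418,258), the arm is well clear, and the tumbler (312,315), jar and bowl are where they were.

```bash
python3 -c "
from plant import arm
print(arm.finish_job())"
```

```text
the job is handed in; nothing more can be done
None
```

The mug hangs by its handle on the stand's hook, let go and still, and I handed the job in at about 20.7 s of the 51 s allowed.

- **How:** I pinched the mug's wall opposite the handle, since the arm can only work vertically and the gripper had to stay beside the lamp. I passed the loop over the hook tip and lowered it until the hook carried the weight. When I opened the fingers, the mug swung down into its hanging position. I then drew the arm back 17 cm.
- **Last checks:** Eight side-camera frames over about 0.4 s showed only image noise, so the mug was at rest. The measured wrist force was about 0.5 N with the arm clear of everything. The final picture shows the mug on the hook and the tumbler, jar and bowl in place.
- **Disagreements:** My hook position estimates differed by 2–5 mm between cameras, but the hook still went through the loop without contact. In the side camera the tumbler mark read 3.4 px from its first reading. I take that as detector scatter, because the pictures show it in the same place.

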